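# Slip the C-washer under the clamping knob and clamp the lamp ring

### The job

The finned lamp ring stands on the clamping jig, ready to be held for drilling. Take the steel C-washer (its red tab is the handle) and slide it sideways, flat on the ring, under the sprung foot of the black knob until the stud is fully home at the bottom of its slot; feel for the end and do not ram it. Then turn the knob clockwise to its stop so that it clamps the washer, and leave the ring on its seat and the other things where they are.

Things in the scene. Friction and masses are not known exactly. Their poses are not given: they have to be found in the camera images.
- c_washer: Flat steel C-washer with a tail, 6 mm thick. Origin: underside, centre of the slot's round end. +x points out of the open mouth, z up. Disc radius 30 mm; slot 11.5 mm wide, open to +x, flared to 20 mm over its last 7 mm; tips sloped down to 3.4 mm over the last 10 mm to slip under the foot. Tail 16 mm wide, to x = -80 mm, carries the tab. About 0.1 kg; starts on the table, mouth away from the robot.
- slot_seat (a point): The washer's origin as a point. When the slot's end touches the stud it lies 0.75 mm past the stud's axis.
- washer_tab (a point): Grip point in the washer's upright red tab, at x = -67 mm, 22 mm above the underside. The tab is 10 mm thick (y), 26 mm long (x) and reaches from 6 to 34 mm above the underside. Pinch it firmly across y from above; under load the grip gives by some millimetres, so the washer lags behind the hand.
- jig: Fixed clamping jig: green base plate 124 x 124 x 12 mm with a steel seat 4 mm high, a spigot 38 mm wide inside the ring's bore, and the stud. Origin: centre of its underside, on the table; z up along the stud.
- stud: Upright smooth steel stud, 10 mm diameter, fixed in the jig. Origin: on its axis, level with the ring's flat top face, 48 mm above the table. The washer can come to it from any side; with slot_seat 45 mm from the axis the disc still clears the foot and can rest on the ring.
- finned_ring: Loose aluminium lamp ring with fins standing on the jig round the stud: outer diameter 86 mm, bore 40 mm, 32 mm high, flat top 48 mm above the table. Origin: centre of its underside. 0.25 kg; the jig's spigot keeps it centred within 1 mm.
- clamp_knob: Black cam knob on the stud. Origin: stud's axis, at the foot's underside (foot free), z up, x along the grip bar. Steel foot 34 mm wide, 4 mm high, pushed down by a 10 N/mm spring; it stands 5 to 5.3 mm above the ring, so the 6 mm washer lifts it and then drags: 5 to 20 N to slide, with a jump once the stud stops it. Hub 25 mm wide up to 12 mm; bar 34 long, 12 thick (y), 11 to 47 mm above the origin.
- knob_grip (a point): Grip point of the knob: on its axis, in the bar, 37 mm above the foot's underside and 10 mm below the bar's top.
- knob_turn (a joint): Turn of the knob, rad: grows clockwise seen from above and carries it down 1.59 mm a radian, which loads the foot's spring. Starts between 0 and 0.16; stop at 1.3, where the foot presses the washer with about 24 N. Stays where it is left; takes 0.05 N m at first and up to about 0.4 N m near the stop.
- tape_yellow: Bystander: loose roll of yellow tape, 58 mm wide, 19 mm high. Origin: middle of its underside.
- heat_sink_small: Bystander: loose small finned heat sink, 45 x 45 x 18 mm. Origin: middle of its underside.
- screwdriver_red: Bystander: loose red screwdriver, 144 mm long, 17 mm thick. Origin: near its middle, at the table.
There are look-alikes about, which are no part of the job. What is shaped like the c_washer but orange or turquoise is not meant.

How it is judged:
By the outcome, as a careful person would: the job done as asked, in the order asked, and still so for the second after the job is handed in, with the robot touching nothing.
It also fails if it takes over 69 s, if anything falls off the work surface, if the arm or the gripper's body presses on something with over 40 N, if the wrist force passes 120 N, or if a joint passes its speed limit or range.

### The arm

A 6-joint arm with a two-finger parallel gripper is mounted at the origin on a cart in front of the work surface, level with it; the furniture and walls round the work are solid. World frame = base frame: x ahead of the robot, y to its left, z up, the work surface at z = 0. Lengths are in m, angles in rad, forces in N, time in s.
With the tool pointing down it reaches from about 0.375 to 0.9 m from the base axis. Payload 3.1 kg.
Tool frame: the origin (TCP) lies between the finger pads; the fingertips stand 14 mm ahead of it and the grasp point (between the pads) lies 5 mm behind it; y points along the fingers, z is the direction in which the jaws open and shut, and the axes are right-handed (so a half turn about y gives the same grasp; the last joint's range is limited). The gripper opens to 87 mm and grips with 3 to 60 N. Pads are 19 mm wide; open, the fingers measure 117 mm over their backs; the gripper's body (75 mm by 190 mm) begins 51 mm behind the grasp point.
Start: joints at [-1.411, 0.527, 1.433, -0, 1.181, -0.178], TCP at [0.208, -0.589, 0.237] pointing down, gripper open.
Joint ranges: [-3.08, 3.08], [-0.75, 2.2], [0.22, 2.44], [-1.43, 4.57], [0, 2.65], [-2.85, 2.85]. Speed limits (rad/s): [2.79, 2.79, 3.14, 3.14, 3.14, 3.14].

### API

Orientations are given as a rotation vector (axis times angle).
In Python, from station import manip, cams, ticket, find_in gives the robot as it stands.
- The arm moves only by the tool drive_tool, never from a script. Its argument "targets" is a list that holds one entry, the list of rows, each a list of 7 numbers: the shift along the tool's x, y, z in mm, then the turn, a rotation vector about the tool's x, y, z in degrees, then the finger opening in mm, from 0 to 87. In form: [[[x, y, z, rx, ry, rz, gripper], ...]]. A call has 1 to 5 rows; each row shifts and turns the pose as measured when the row begins, along the tool's axes as they then stand; what a row does not reach is not made up. A row lasts 1/10 s, in which the tool goes at most 50 mm and 8.59 degrees, less where a joint would pass 70% of its speed; a pose out of reach is approached as far as the arm can. A call is refused whole if a number of a shift passes 50 or a number of a turn 8.59, either way. A call with a gripper value outside its range is refused whole. The fingers move at their own pace and stop on an object; "force" is the grip in N (left out, the last holds). Time passes only in rows, so rows that do not move let the fingers close. It gives the time, the measured TCP pose, the force and the opening at its end, in the units of the state.
- manip.read_state(): the state, without advancing time (a new reading comes with each control period).
- cams.snapshot(name): name is "side" or "top"; returns a dict with "img" (384x512x3 uint8, red, green, blue), "fx", "fy", "cx", "cy" (pixels), "rvec" (rotation vector, rad) and "tvec" (3), from world to camera coordinates, as OpenCV has them. Camera axes: x right, y down, z forward; pixel columns grow to the right and rows downward; lengths in m; the calibration is good to about 2 mm. A picture is of the moment at which its call begins. There is no depth.
- ticket.job_done(): hands the job in, once; it reports no verdict.
Trained networks look in the newest picture that a camera, given by its name, has taken for a name from the list of things; names that differ only in an ending like _2 or _b are one class to them, and where a whole thing is asked for, a point or a joint stands for the part that bears it (a point fixed in the world has none). Each returns a list of dicts, best first, with "conf" (0 to 1); they miss things now and then, are a little off and sometimes report something else, mostly with a low value. They report only what shows in the picture. A call takes as long as a camera call. They do not tell look-alikes from the thing itself.
- find_in(camera, thing): "position" ([x, y, z] in m, in world coordinates, good to about 4 mm: the middle of the surface that is visible of it).
The state is a dict: "time": time; "qpos": joint angles; "qvel": joint speeds; "effort": joint torques, N m; "tcp_pos": TCP position; "orientation": TCP orientation; "force": force on the tool from outside, world axes, zero at the start; "torque": the same for the moment, N m; "grip_width": opening from 0.0 (shut) to 1.0 (fully open).
Only numpy, scipy, OpenCV 4.12 (cv2) and the standard library are available. Lean on these libraries where they do the work, as an engineer would, in place of code of your own. Each camera call takes 0.05 s, during which the arm holds its last target. There are 200 camera calls.

## Working session

There is one attempt and no reset: what is moved stays moved. The work goes in short steps, Python scripts to look and compute and a tool call to move; the robot and the scene stay as the last step left them, time stands still between calls to the robot, and variables do not carry over. Pictures are saved under pics/ and viewed, about 8 in all and at most 12, crops included, and the job is handed in when it is done.

Besides the shell and the picture viewer there is one more tool, called after "Emit:" in YAML: its name, and indented under it one key for each argument. drive_tool: Moves the arm, as the interface text tells. Its arguments: {"type":"object","properties":{"targets":{"type":"array"},"force":{"type":"number"}},"required":["targets"]}

```bash
mkdir -p pics; ls
cat > h.py <<'E'
import numpy as np,cv2
from scipy.spatial.transform import Rotation as R
from station import manip,cams,ticket,find_in
def snap(n,save=None):
    s=cams.snapshot(n)
    if save: cv2.imwrite('pics/'+save,s['img'][:,:,::-1])
    return s
def proj(s,p):
    return cv2.projectPoints(np.array(p,float).reshape(-1,3),np.array(s['rvec'],float),np.array(s['tvec'],float),np.array([[s['fx'],0,s['cx']],[0,s['fy'],s['cy']],[0,0,1.]]),None)[0].reshape(-1,2)
def back(s,u,v,z):
    M=R.from_rotvec(s['rvec']).as_matrix(); c=-M.T@np.array(s['tvec'])
    d=M.T@np.array([(u-s['cx'])/s['fx'],(v-s['cy'])/s['fy'],1]); return c+d*(z-c[2])/d[2]
def st():
    s=manip.read_state(); 
    print('t',s['time'],'tcp',np.round(s['tcp_pos'],4),'F',np.round(s['force'],1),'T',np.round(s['torque'],2),'g',round(s['grip_width']*87,1))
    print(np.round(R.from_rotvec(s['orientation']).as_matrix(),3).tolist(),np.round(s['qpos'],2)); return s
E
python3 - <<'E'
from h import *
st()
a=snap('top','t0.png');b=snap('side','s0.png')
for c,s in(('top',a),('side',b)):
  for n in['c_washer','washer_tab','stud','clamp_knob','knob_grip','finned_ring','jig','tape_yellow','heat_sink_small','screwdriver_red']:
    print(c,n,[(np.round(d['position'],3).tolist(),round(d['conf'],2),proj(s,d['position']).round().tolist()) for d in find_in(c,n)[:3]])
cv2.imwrite('pics/both0.png',cv2.resize(np.hstack([a['img'],b['img']])[:,:,::-1],(800,300)))
E
```

```text
pics
t 0.0 tcp [ 0.2076 -0.5888  0.2356] F [-0.5  0.3  0.5] T [ 0.   -0.03 -0.04] g 86.8
[[-0.943, -0.0, 0.332], [-0.332, 0.002, -0.943], [-0.0, -1.0, -0.002]] [-1.41  0.53  1.43  0.    1.18 -0.18]
top c_washer [([0.368, -0.416, 0.008], 0.9, [[362.0, 237.0]]), ([0.476, -0.324, 0.005], 0.76, [[333.0, 203.0]]), ([0.525, -0.435, 0.006], 0.75, [[368.0, 188.0]])]
top washer_tab [([0.478, -0.321, 0.007], 0.79, [[332.0, 202.0]]), ([0.521, -0.428, 0.005], 0.78, [[366.0, 189.0]]), ([0.37, -0.409, 0.008], 0.59, [[360.0, 236.0]])]
top stud []
top clamp_knob [([0.531, 0.01, 0.087], 0.45, [[227.0, 184.0]])]
top knob_grip [([0.527, 0.007, 0.082], 0.62, [[228.0, 185.0]])]
top finned_ring [([0.53, 0.012, 0.044], 0.65, [[227.0, 185.0]])]
top jig [([0.53, 0.013, 0.011], 0.98, [[227.0, 185.0]])]
top tape_yellow [([0.48, -0.172, 0.017], 0.45, [[286.0, 202.0]])]
top heat_sink_small [([0.652, -0.237, 0.012], 0.49, [[306.0, 147.0]])]
top screwdriver_red []
side c_washer [([0.527, -0.434, 0.006], 0.71, [[248.0, 160.0]]), ([0.465, -0.319, 0.007], 0.47, [[265.0, 175.0]])]
side washer_tab [([0.468, -0.319, 0.007], 0.63, [[264.0, 175.0]]), ([0.529, 0.02, 0.078], 0.55, [[239.0, 215.0]]), ([0.526, -0.437, 0.005], 0.46, [[249.0, 160.0]])]
side stud []
side clamp_knob [([0.528, 0.016, 0.079], 0.59, [[240.0, 213.0]])]
side knob_grip [([0.529, 0.016, 0.076], 0.57, [[240.0, 214.0]])]
side finned_ring [([0.528, 0.037, 0.045], 0.73, [[240.0, 229.0]])]
side jig [([0.532, 0.038, 0.009], 0.77, [[238.0, 241.0]]), ([0.479, -0.155, 0.017], 0.69, [[260.0, 198.0]])]
side tape_yellow [([0.478, -0.157, 0.013], 0.64, [[260.0, 199.0]])]
side heat_sink_small [([0.654, -0.232, 0.01], 0.57, [[206.0, 186.0]])]
side screwdriver_red [([0.58, 0.248, 0.015], 0.56, [[207.0, 303.0]])]
```

View pics/t0.png

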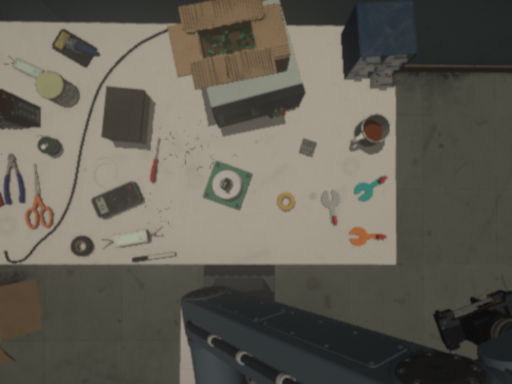

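View pics/s0.png

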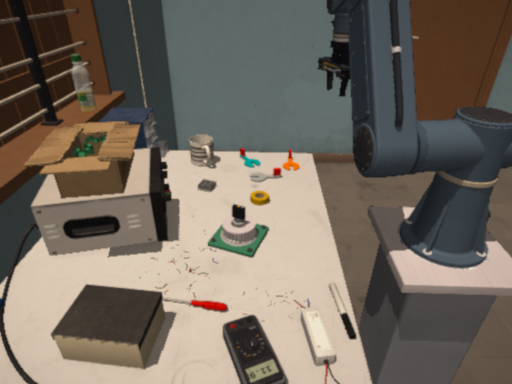

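The tops show: the steel washer at (331,200) with its red tab at (334,220) in the top view; the jig and knob at (228,185); tape, heat sink and orange and turquoise decoys nearby. Now I'll measure more finely.

Run:
```python
from h import *
a=snap('top');b=snap('side')
def red(s,x0,x1,y0,y1,z):
    im=s['img'].astype(int);m=(im[...,0]-np.maximum(im[...,1],im[...,2])).clip(0).astype(float);m[m<30]=0
    w=m[y0:y1,x0:x1];ys,xs=np.mgrid[y0:y1,x0:x1]
    u,v=(w*xs).sum()/w.sum(),(w*ys).sum()/w.sum();print(u,v,(w>0).sum(),back(s,u,v,z).round(4))
red(a,322,345,212,230,.022); red(b,268,288,164,182,.020)
A=cv2.resize(a['img'][185:231,310:356],(400,400),interpolation=cv2.INTER_CUBIC)
B=cv2.resize(a['img'][160:212,202:254],(400,400),interpolation=cv2.INTER_CUBIC)
C=cv2.resize(b['img'][160:190,242:292],(400,240),interpolation=cv2.INTER_CUBIC)[:200]
D=cv2.resize(b['img'][198:258,200:280],(400,300),interpolation=cv2.INTER_CUBIC)[:200]
cv2.imwrite('pics/c1.png',np.vstack([np.hstack([A,B]),np.hstack([C,D])])[:,:,::-1])
```

```text
334.7492477432297 219.3976930792377 32 [ 0.4239 -0.3251  0.022 ]
279.1743546733762 169.37284502842232 107 [ 0.4163 -0.34    0.02  ]
```

View pics/c1.png

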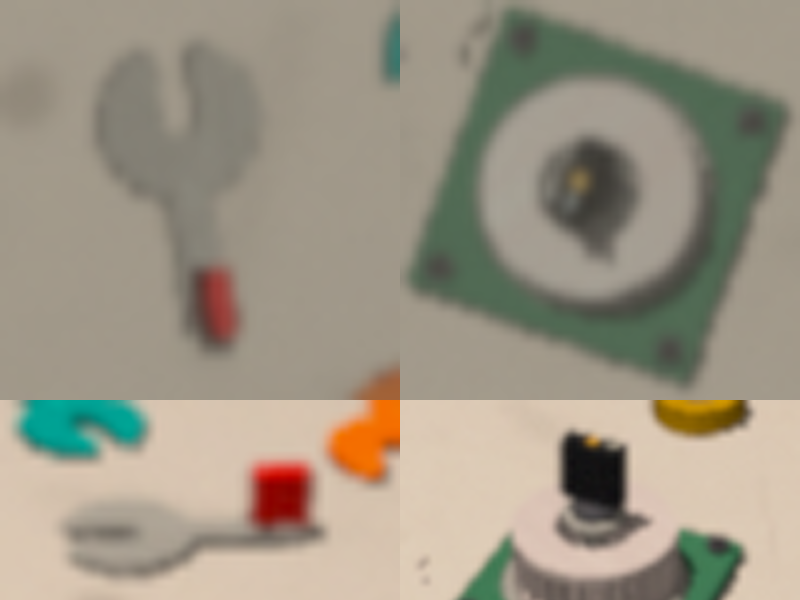

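Run:
```python
from h import *
a=snap('top');b=snap('side')
M=R.from_rotvec(a['rvec']).as_matrix();print('cam',-M.T@np.array(a['tvec']))
print('ring',back(a,226.8,184.3,.048),'jig',back(a,227.85,185.45,.012))
o=back(a,330.6,199.4,.006);t=back(a,310+204/8.7,185+300/8.7,.006);print('disc',o,'tail',t,np.degrees(np.arctan2(*(o-t)[1::-1])))
print('tabside',back(b,277.1,171.9,.02))
print('side disc',back(b,242+125/8,160+135/8,.006),'ringside',back(b,200+ (598-400)/5,198+(532-400)/5,.048))
for ang in (0,8):
  d=np.array([np.cos(np.radians(ang)),np.sin(np.radians(ang)),0]); q=o-.067*d; q[2]=.034; print(ang,q,proj(a,q))
# knob-bar hypotheses
c=np.array([.53,.012,.0]);
for k,s in(('t',a),('s',b)):
  print(k,proj(s,[.53,.012,.1]),back(s,*((202+178/7.69,160+180/7.69) if k=='t' else (200+194/5,198+38/5)),.1))
  for ang in range(0,180,20):
    e=np.array([np.cos(np.radians(ang)),np.sin(np.radians(ang)),0])*.017
    p=proj(s,[c+e+[0,0,.1],c-e+[0,0,.1]]);print(ang,p.round(1).tolist())
s=st()
```

```text
cam [ 0.46936226 -0.07160776  1.12089157]
ring [0.53128459 0.01176424 0.048     ] jig [0.52974203 0.0112338  0.012     ]
disc [ 0.48687791 -0.31560341  0.006     ] tail [ 0.42294928 -0.32462738  0.006     ] 8.034607999838796
tabside [ 0.42393619 -0.32100904  0.02      ]
side disc [ 0.49010373 -0.30785837  0.006     ] ringside [0.5293309  0.02055554 0.048     ]
0 [ 0.41987791 -0.31560341  0.034     ] [[332.59358977 220.84731748]]
8 [ 0.42052995 -0.32492801  0.034     ] [[335.58518601 220.64372543]]
t [[225.32917996 183.70389235]] [0.53086147 0.01253322 0.1       ]
0 [[225.4, 177.9], [225.3, 189.5]]
20 [[223.4, 178.2], [227.3, 189.2]]
40 [[221.6, 179.2], [229.1, 188.2]]
60 [[220.3, 180.8], [230.4, 186.6]]
80 [[219.6, 182.7], [231.1, 184.7]]
100 [[219.6, 184.7], [231.1, 182.7]]
120 [[220.2, 186.6], [230.4, 180.8]]
140 [[221.5, 188.2], [229.1, 179.2]]
160 [[223.3, 189.2], [227.4, 178.2]]
s [[239.32658442 205.54505981]] [0.53129372 0.01230793 0.1       ]
0 [[232.5, 205.4], [246.1, 205.7]]
20 [[232.7, 206.7], [245.8, 204.4]]
40 [[233.8, 207.9], [244.8, 203.3]]
60 [[235.5, 208.8], [243.1, 202.4]]
80 [[237.7, 209.3], [240.9, 201.9]]
100 [[240.1, 209.4], [238.6, 201.9]]
120 [[242.4, 209.0], [236.4, 202.2]]
140 [[244.3, 208.1], [234.5, 203.0]]
160 [[245.6, 207.0], [233.1, 204.1]]
t 1.3 tcp [ 0.2077 -0.5895  0.2366] F [-0.2 -0.5 -0.6] T [-0.01 -0.02  0.01] g 86.8
[[-0.943, -0.0, 0.332], [-0.332, -0.0, -0.943], [0.0, -1.0, 0.0]] [-1.41  0.53  1.43 -0.    1.18 -0.18]
```

Measured: washer origin ≈ (0.487,-0.316), yaw ≈ 8°; tab ≈ (0.4205,-0.325); stud ≈ (0.5305,0.012); bar at about -20°. The grey washer is the right one, and the orange and turquoise ones lie to its right.

Add to h.py:
```python
def to(p,jaw):
    s=st();M=R.from_rotvec(s['orientation']).as_matrix();d=(np.array(p)-s['tcp_pos'])*1000
    j=np.radians(jaw);z=np.array([np.cos(j),np.sin(j),0]);y=np.array([0,0,-1.]);T=np.stack([np.cross(y,z),y,z],1)
    print('shift mm',(M.T@d).round(1),'turn deg',np.degrees(R.from_matrix(M.T@T).as_rotvec()).round(2),'shift in target frame',(T.T@d).round(1))
```

```text
(no output)
```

Emit:
drive_tool:
  targets:
    - [[-40,0,-25,0,0,0,50],[-40,0,-25,0,0,0,50],[-40,10,-25,0,0,0,50],[-40,20,-25,0,0,0,50],[-40,20,-25,0,0,0,50]]
  force: 40

```text
time: 1.8
tcp_pos: [0.3556, -0.4125, 0.1887]
orientation: [-0.335, 2.027, -2.061]
force: [0.7, 0.4, -0.7]
grip_width: 0.638
```

Emit:
drive_tool:
  targets:
    - [[-40,20,-25,0,0,0,50],[-40,20,-25,0,0,0,50],[0,15,0,0,5.7,0,50],[0,0,0,0,5.7,0,50],[0,0,0,0,0,0,50]]

```text
time: 2.3
tcp_pos: [0.4176, -0.3334, 0.1313]
orientation: [-0.139, 2.14, -2.165]
force: [0.4, -0.1, 1.2]
grip_width: 0.577
```

Run:
```python
from h import *
to([.4205,-.325,.019],-82)
```

```text
t 2.3 tcp [ 0.4176 -0.3334  0.1313] F [ 0.4 -0.1  1.2] T [ 0.03  0.03 -0.06] g 50.2
[[-0.991, 0.003, 0.13], [-0.131, -0.012, -0.991], [-0.002, -1.0, 0.012]] [-0.88  0.56  1.76 -0.01  0.81  0.56]
shift mm [ -3.8 112.2  -9.3] turn deg [-0.69 -0.5  -0.09] shift in target frame [ -4.  112.3  -7.9]
```

Emit:
drive_tool:
  targets:
    - [[-2,25,-8,-0.7,0,0,50],[0,25,0,0,0,0,50],[0,20,0,0,0,0,50],[0,10,0,0,0,0,50],[0,0,0,0,0,0,50]]

```text
time: 2.8
tcp_pos: [0.4209, -0.3297, 0.0513]
orientation: [-0.143, 2.138, -2.153]
force: [-0.7, 0.2, -0.2]
grip_width: 0.576
```

Run:
```python
from h import *
to([.4205,-.325,.019],-82)
a=snap('top');b=snap('side')
A=cv2.resize(a['img'][180:240,300:360],(400,400),interpolation=cv2.INTER_CUBIC)
C=cv2.resize(b['img'][130:190,240:300],(400,400),interpolation=cv2.INTER_CUBIC)
cv2.imwrite('pics/c2.png',np.hstack([A,C])[:,:,::-1])
```

```text
t 2.8 tcp [ 0.4209 -0.3297  0.0513] F [-0.7  0.2 -0.2] T [ 0.04 -0.01 -0.02] g 50.1
[[-0.99, 0.007, 0.139], [-0.139, -0.007, -0.99], [-0.006, -1.0, 0.007]] [-0.87  0.7   1.8   0.    0.63  0.55]
shift mm [-0.  32.2 -4.9] turn deg [-0.43  0.   -0.36] shift in target frame [-0.2 32.3 -4.7]
```

View pics/c2.png

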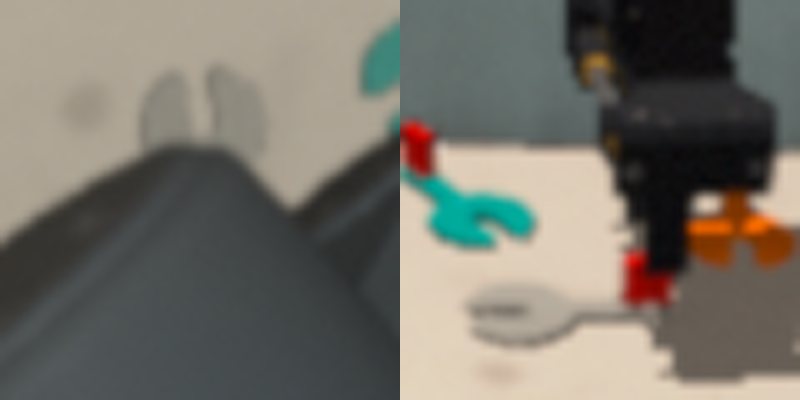

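Side crop: the finger comes down at (667,265), the tab shows at (645,278). I'll check the predicted pixels for both.

Run:
```python
from h import *
b=snap('side')
P=np.array([[.4209,-.3297+.026,.0373],[.4209,-.3297-.026,.0373],[.4205,-.325,.02],[.4335,-.323,.02],[.4075,-.327,.02]])
q=proj(b,P);print(q.round(1), ((q-[240,130])*400/60+[400,0]).round())
im=b['img'][165:178,268:290].astype(int)
for r in im: print(' '.join(['R' if p[0]-max(p[1],p[2])>60 and p[1]<40 else ('o' if p[0]-p[2]>60 else ('#' if p.max()<60 else '.')) for p in r]))
```

```text
[[278.4 169.8]
 [277.9 162.8]
 [278.1 171.4]
 [274.3 171.6]
 [281.8 171.2]] [[656. 265.]
 [653. 219.]
 [654. 276.]
 [629. 277.]
 [679. 275.]]
. . . . . . . . . # # # # # # o o o o o o o
. . . . . . . . . # # # # # # o o o o o o o
. . . . . . o o . # # # # # # o o o o o o o
. . . . . o o o R # # # # # # . o o o o o o
. . . . . o o R R # # # # # # . . . o o o o
. . . . . o o R R # # # # # # . . . . . . .
. . . . . o o R R R R R R . . . . . . . . .
. . . . . o o R R R R R o . . . . . . . . .
. . . . . o R R R R R R o . . . . . . . . .
. . . . . o R R R R R R o . . . . . . . . .
. . . . . . o o o o o o . . . . . . . . . .
. . . . . . . . . . . . . . . . . . . . . .
. . . . . . . . . . . . . . . . . . . . . .
```

The finger sits about 9 mm too close to the robot relative to the tab, so I'll shift forward, go down and grip.

Emit:
drive_tool:
  targets:
    - [[-7,0,-4,0,0,0,50],[0,15,0,0,0,0,50],[0,12,0,0,0,0,50],[0,5,0,0,0,0,50],[0,1,0,0,0,0,50]]

```text
time: 3.45
tcp_pos: [0.4321, -0.3274, 0.023]
orientation: [-0.134, 2.123, -2.16]
force: [-0.5, -0.2, 0.0]
grip_width: 0.577
```

Run:
```python
from h import *
to([.4285,-.325,.019],-82)
b=snap('side')
im=b['img'][165:180,268:290].astype(int)
for r in im: print(' '.join(['R' if p[0]-max(p[1],p[2])>60 and p[1]<40 else ('o' if p[0]-p[2]>60 else ('#' if p.max()<60 else '.')) for p in r]))
```

```text
t 3.45 tcp [ 0.4321 -0.3274  0.023 ] F [-0.5 -0.2  0. ] T [ 0.06  0.02 -0.04] g 50.2
[[-0.99, 0.016, 0.139], [-0.14, -0.016, -0.99], [-0.014, -1.0, 0.018]] [-0.86  0.75  1.8   0.    0.57  0.57]
shift mm [ 3.3  3.9 -3. ] turn deg [-1.04  0.02 -0.78] shift in target frame [ 3.3  4.  -2.9]
. # # # # # # # # # # # # # # # # # # # # #
. # # # # # # # # # # # # # # # # # # # # #
. # # # # # # # # # # # # # # # # # # # # #
. . # # # # # # # # # # # . . . . . o o o o
. . # # # # # # # # # # . . . . . . o o o o
. . . # # # # # # # # # . . . . . . . . . .
. . . . . # # # # # # # . . . . . . . . . .
. . . . . # # # # # # # . . . . . . . . . .
. . . . . # # # # # # . . . . . . . . . . .
. . . . . # # # # # # . . . . . . . . . . .
. . . . . # # # # # # . . . . . . . . . . .
. . . . . # # # # # # # . . . . . . . . . .
. . . . . # # # # # # . . . . . . . . . . .
. . . . . . # # # # # . . . . . . . . . . .
. . . . . . . . . . . . . . . . . . . . . .
```

Emit:
drive_tool:
  targets:
    - [[1,4,-2,-1,0,-0.8,50],[0,0,0,0,0,0,0],[0,0,0,0,0,0,0],[0,0,0,0,0,0,0],[0,0,0,0,0,0,0]]
  force: 50

```text
time: 4.0
tcp_pos: [0.4313, -0.3261, 0.0196]
orientation: [-0.151, 2.148, -2.15]
force: [0.2, -0.1, 0.5]
grip_width: 0.299
```

Emit:
drive_tool:
  targets:
    - [[0,0,0,0,0,0,0],[0,0,0,0,0,0,0],[0,0,0,0,0,0,0]]

```text
time: 4.3
tcp_pos: [0.4314, -0.3261, 0.0207]
orientation: [-0.151, 2.148, -2.15]
force: [-0.1, -0.4, -1.6]
grip_width: 0.109
```

Run:
```python
from h import *
to([.418,.012,.130],-90)
```

```text
t 4.3 tcp [ 0.4314 -0.3261  0.0207] F [-0.1 -0.4 -1.6] T [0.01 0.01 0.01] g 9.5
[[-0.99, -0.0, 0.139], [-0.139, -0.001, -0.99], [0.0, -1.0, 0.001]] [-0.85  0.76  1.79 -0.    0.59  0.58]
shift mm [ -33.9 -109.7 -336.6] turn deg [-0.07  8.01  0.02] shift in target frame [  13.4 -109.3 -338.1]
```

Emit:
drive_tool:
  targets:
    - [[0,-20,0,0,0,0,0],[0,-30,0,0,0,0,0],[0,-30,0,0,4,0,0],[10,0,-20,0,4,0,0],[15,0,-35,0,0,0,0]]

```text
time: 4.8
tcp_pos: [0.4073, -0.2759, 0.1026]
orientation: [-0.014, -2.212, 2.226]
force: [-0.5, 0.5, -1.2]
grip_width: 0.111
```

Emit:
drive_tool:
  targets:
    - [[0,0,-40,0,0,0,0],[0,0,-40,0,0,0,0],[0,0,-40,0,0,0,0],[0,0,-40,0,0,0,0],[0,0,-40,0,0,0,0]]

```text
time: 5.3
tcp_pos: [0.407, -0.0709, 0.1018]
orientation: [-0.024, -2.208, 2.222]
force: [-0.2, 0.2, -0.8]
grip_width: 0.11
```

Run:
```python
from h import *
to([.404,.012,.080],-90)
```

```text
t 5.3 tcp [ 0.407  -0.0709  0.1018] F [-0.2  0.2 -0.8] T [0.05 0.04 0.01] g 9.6
[[-1.0, 0.004, -0.017], [0.017, -0.007, -1.0], [-0.004, -1.0, 0.006]] [-0.44  0.51  2.08 -0.01  0.54  1.15]
shift mm [  4.6  21.2 -83. ] turn deg [-0.37 -1.   -0.24] shift in target frame [  3.   21.8 -82.9]
```

Emit:
drive_tool:
  targets:
    - [[2,5,-35,0,-1,0,0],[2,5,-30,-0.3,0,0,0],[0,5,-15,0,0,0,0],[0,0,0,0,0,0,0]]

```text
time: 5.7
tcp_pos: [0.4006, 0.0168, 0.0859]
orientation: [-0.007, 2.217, -2.217]
force: [0.1, 0.3, -1.5]
grip_width: 0.112
```

Run:
```python
from h import *
to([.404,.012,.0687],-90)
a=snap('top');b=snap('side')
A=cv2.resize(a['img'][155:215,195:255],(400,400),interpolation=cv2.INTER_CUBIC)
C=cv2.resize(b['img'][185:245,220:280],(400,400),interpolation=cv2.INTER_CUBIC)
cv2.imwrite('pics/c3.png',np.hstack([A,C])[:,:,::-1])
for n in('clamp_knob','c_washer','washer_tab'):
  for c in('top','side'):
    print(c,n,[(np.round(d['position'],3).tolist(),round(d['conf'],2)) for d in find_in(c,n)[:2]])
```

```text
t 5.7 tcp [0.4006 0.0168 0.0859] F [ 0.1  0.3 -1.5] T [0.02 0.01 0.06] g 9.7
[[-1.0, 0.001, 0.008], [-0.008, 0.0, -1.0], [-0.001, -1.0, -0.0]] [-0.24  0.54  2.12  0.    0.48  1.32]
shift mm [-3.4 17.2  4.8] turn deg [ 0.    0.44 -0.05] shift in target frame [-3.4 17.2  4.8]
top clamp_knob [([0.532, 0.009, 0.086], 0.56), ([0.457, 0.02, 0.068], 0.18)]
side clamp_knob [([0.528, 0.016, 0.082], 0.82), ([0.576, 0.246, 0.013], 0.64)]
top c_washer [([0.45, 0.017, 0.072], 0.83), ([0.53, 0.009, 0.089], 0.66)]
side c_washer [([0.527, -0.433, 0.006], 0.58)]
top washer_tab [([0.371, -0.411, 0.007], 0.86), ([0.456, 0.022, 0.074], 0.76)]
side washer_tab [([0.449, 0.022, 0.071], 0.94), ([0.527, -0.435, 0.004], 0.7)]
```

View pics/c3.png

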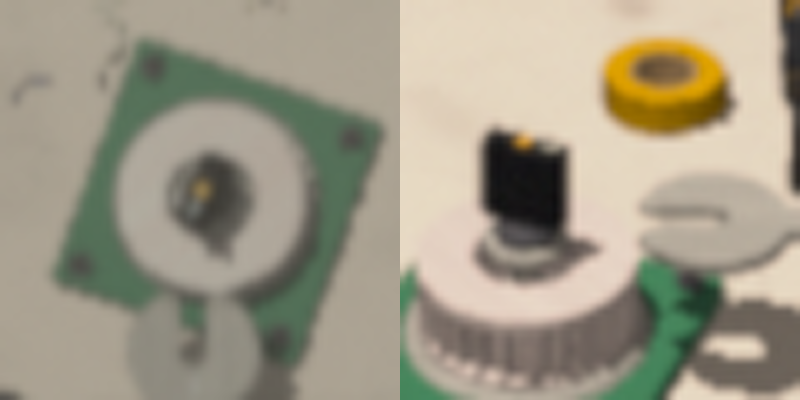

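Top crop: washer disc centre at about (194,352), ring centre at about (212,196). I'll turn that into millimetres.

Run:
```python
from h import *
a=snap('top');f=lambda x,y,z:back(a,195+x*.15-.42,155+y*.15-.42,z).round(4)
print('disc',f(194.5,352,.071),'slotaxis',f(189,320,.071),f(191,350,.071),'ring',f(212,196,.048),'front',f(190,293,.071))
# fit ring circle
b=snap('side');g=lambda x,y,z:back(b,220+(x-400)*.15-.42,185+y*.15-.42,z).round(4)
print('side slot mouth mid',g(642,222,.071),'slot end',g(727,213,.071))
print('side ring',g(527,262,.048), 'knob top',g(526,142,.1))
```

```text
disc [0.461  0.0187 0.071 ] slotaxis [0.4753 0.0212 0.071 ] [0.4619 0.0203 0.071 ] ring [0.5323 0.0131 0.048 ] front [0.4874 0.0208 0.071 ]
side slot mouth mid [0.4881 0.0223 0.071 ] slot end [0.4561 0.015  0.071 ]
side ring [0.532  0.0185 0.048 ] knob top [0.532  0.0136 0.1   ]
```

Emit:
drive_tool:
  targets:
    - [[-10,0,6.5,0,0.4,0,0],[-6,5,0,0,0,0,0],[0,5,0,0,0,0,0],[0,3,0,0,0,0,0],[0,0,0,0,0,0,0]]

```text
time: 6.7
tcp_pos: [0.4206, 0.0061, 0.0723]
orientation: [-0.013, -2.22, 2.222]
force: [0.1, -0.2, -1.4]
grip_width: 0.112
```

Run:
```python
from h import *
to([.418,.0103,.0687],-90)
```

```text
t 6.7 tcp [0.4206 0.0061 0.0723] F [ 0.1 -0.2 -1.4] T [-0.    0.07 -0.02] g 9.7
[[-1.0, 0.005, -0.007], [0.007, -0.001, -1.0], [-0.005, -1.0, 0.001]] [-0.25  0.59  2.08  0.    0.47  1.32]
shift mm [ 2.7  3.6 -4.2] turn deg [-0.07 -0.37 -0.3 ] shift in target frame [ 2.6  3.6 -4.2]
```

Emit:
drive_tool:
  targets:
    - [[0,1,-4,0,-0.4,-0.3,0],[0,1,0,0,0,0,0],[0,1,0,0,0,0,0],[0,0,0,0,0,0,0]]

```text
time: 7.1
tcp_pos: [0.4196, 0.0111, 0.0687]
orientation: [0.005, -2.22, 2.222]
force: [0.5, -1.1, -1.4]
grip_width: 0.11
```

Run:
```python
from h import *
to([.418,.0103,.0687],-90)
```

```text
t 7.1 tcp [0.4196 0.0111 0.0687] F [ 0.5 -1.1 -1.4] T [ 0.02  0.   -0.02] g 9.6
[[-1.0, -0.003, 0.002], [-0.002, -0.001, -1.0], [0.003, -1.0, 0.001]] [-0.24  0.6   2.08 -0.    0.47  1.33]
shift mm [1.6 0.  0.8] turn deg [-0.03  0.11  0.15] shift in target frame [1.6 0.  0.8]
```

No contact yet, so I'll lower gently to find the ring.

Emit:
drive_tool:
  targets:
    - [[0,0.7,0,0,0,0,0],[0,0.7,0,0,0,0,0],[0,0,0,0,0,0,0]]

```text
time: 7.4
tcp_pos: [0.4195, 0.0111, 0.0681]
orientation: [-0.004, 2.22, -2.222]
force: [-1.2, -0.3, 1.8]
grip_width: 0.108
```

Run:
```python
from h import *
to([.418,.0103,.0687],-90)
a=snap('top');b=snap('side')
A=cv2.resize(a['img'][160:210,200:250],(400,400),interpolation=cv2.INTER_CUBIC)
C=cv2.resize(b['img'][195:235,225:265],(400,400),interpolation=cv2.INTER_CUBIC)
cv2.imwrite('pics/c4.png',np.hstack([A,C])[:,:,::-1])
```

```text
t 7.4 tcp [0.4195 0.0111 0.0681] F [-1.2 -0.3  1.8] T [ 0.01 -0.07 -0.01] g 9.4
[[-1.0, -0.001, 0.002], [-0.002, -0.001, -1.0], [0.001, -1.0, 0.001]] [-0.24  0.6   2.08 -0.    0.47  1.33]
shift mm [ 1.5 -0.6  0.8] turn deg [-0.06  0.12  0.07] shift in target frame [ 1.5 -0.6  0.8]
```

View pics/c4.png

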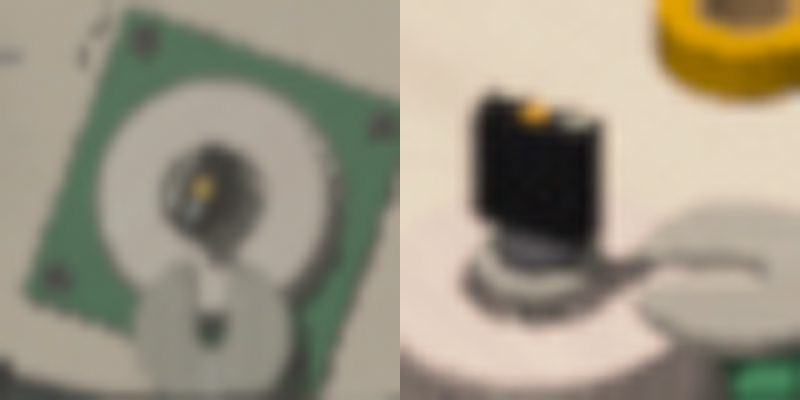

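Contact with the ring is felt (z force +3 N), and the slot (col 212) lines up with the stud (col 212). Now I'll slide forward.

Emit:
drive_tool:
  targets:
    - [[-5,0,0,0,0,0,0],[-5,0,0,0,0,0,0],[-5,0,0,0,0,0,0],[0,0,0,0,0,0,0]]

```text
time: 7.9
tcp_pos: [0.4317, 0.0118, 0.0686]
orientation: [0.012, -2.219, 2.218]
force: [0.7, -0.4, 1.1]
grip_width: 0.107
```

Emit:
drive_tool:
  targets:
    - [[-4,0,0,0,0,0,0],[-4,0,0,0,0,0,0],[0,0,0,0,0,0,0]]

```text
time: 8.2
tcp_pos: [0.4378, 0.0124, 0.0687]
orientation: [0.018, -2.217, 2.214]
force: [-2.9, -0.1, 6.1]
grip_width: 0.109
```

Run:
```python
from h import *
to([.418,.0105,.0683],-90)
```

```text
t 8.2 tcp [0.4378 0.0124 0.0687] F [-2.9 -0.1  6.1] T [-0.15 -0.14 -0.1 ] g 9.4
[[-1.0, -0.014, 0.002], [-0.002, 0.001, -1.0], [0.014, -1.0, -0.001]] [-0.23  0.61  2.02 -0.    0.53  1.35]
shift mm [19.8  0.7  1.8] turn deg [0.08 0.13 0.81] shift in target frame [19.8  0.4  1.9]
```

Emit:
drive_tool:
  targets:
    - [[-3,0,1.3,0,0,0.6,0],[-3,0,0,0,0,0,0],[-3,0,0,0,0,0,0],[-3,0,0,0,0,0,0]]

```text
time: 8.6
tcp_pos: [0.44, 0.0129, 0.0685]
orientation: [0.033, -2.216, 2.205]
force: [-7.9, -2.4, 9.5]
grip_width: 0.106
```

Run:
```python
from h import *
to([.418,.0105,.0683],-90)
```

```text
t 8.6 tcp [0.44   0.0129 0.0685] F [-7.9 -2.4  9.5] T [-0.61  0.67 -0.2 ] g 9.2
[[-1.0, -0.026, 0.004], [-0.004, 0.005, -1.0], [0.026, -1.0, -0.005]] [-0.22  0.61  2.01 -0.    0.55  1.34]
shift mm [22.   0.8  2.3] turn deg [0.28 0.22 1.51] shift in target frame [22.   0.2  2.4]
```

Emit:
drive_tool:
  targets:
    - [[-5,0,2.5,0,0,1.5,0],[-5,0,2,0,0,1,0]]

```text
time: 8.8
tcp_pos: [0.4408, 0.0115, 0.0677]
orientation: [-0.009, 2.232, -2.208]
force: [-8.6, 5.6, 10.1]
grip_width: 0.113
```

Run:
```python
from h import *
to([.418,.0105,.0683],-90)
```

```text
t 8.8 tcp [0.4408 0.0115 0.0677] F [-8.6  5.6 10.1] T [0.8  1.21 0.21] g 9.8
[[-1.0, -0.003, 0.005], [-0.005, 0.011, -1.0], [0.003, -1.0, -0.011]] [-0.24  0.61  2.02  0.02  0.52  1.31]
shift mm [22.8 -0.5  0.9] turn deg [0.62 0.3  0.18] shift in target frame [22.8 -0.6  1. ]
```

Emit:
drive_tool:
  targets:
    - [[-8,-0.5,0,0,0,0.5,0],[-8,0,0,0,0,0.5,0]]

```text
time: 9.0
tcp_pos: [0.4434, 0.014, 0.0677]
orientation: [0.024, -2.235, 2.2]
force: [-14.2, -5.3, 17.9]
grip_width: 0.112
```

Run:
```python
from h import *
to([.418,.0105,.0683],-90)
a=snap('top');b=snap('side')
A=cv2.resize(a['img'][160:210,200:250],(400,400),interpolation=cv2.INTER_CUBIC)
C=cv2.resize(b['img'][195:235,225:265],(400,400),interpolation=cv2.INTER_CUBIC)
cv2.imwrite('pics/c5.png',np.hstack([A,C])[:,:,::-1])
```

```text
t 9.0 tcp [0.4434 0.014  0.0677] F [-14.2  -5.3  17.9] T [-1.45  2.   -0.36] g 9.7
[[-1.0, -0.015, 0.007], [-0.007, 0.016, -1.0], [0.014, -1.0, -0.016]] [-0.23  0.61  2.01  0.02  0.54  1.31]
shift mm [25.4 -0.3  3.3] turn deg [0.91 0.4  0.83] shift in target frame [25.4 -0.6  3.5]
```

View pics/c5.png

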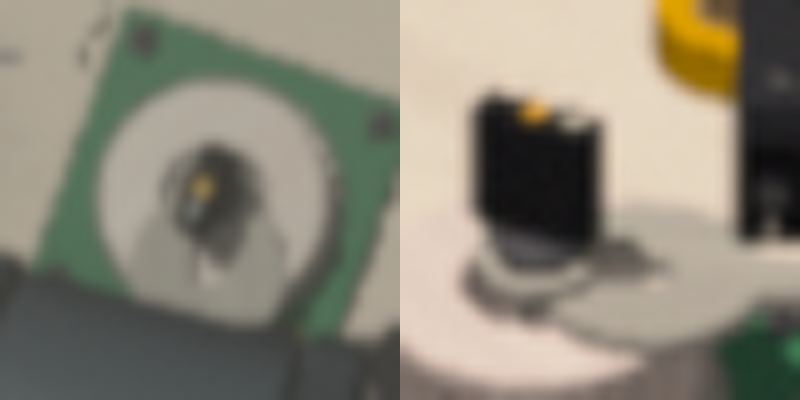

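The washer has entered under the foot (slot end at about (208,275), stud at (212,190)); roughly 28 mm remain and the y offset is about +1 mm. I'll push on more firmly with a y correction.

Emit:
drive_tool:
  targets:
    - [[-11,0,3,0,0,0.8,0],[-11,0,2,0,0,0.8,0]]

```text
time: 9.3
tcp_pos: [0.4441, 0.0137, 0.0669]
orientation: [0.044, -2.237, 2.18]
force: [-19.4, -4.0, 21.0]
grip_width: 0.112
```

Run:
```python
from h import *
to([.418,.0105,.0683],-90)
```

```text
t 9.3 tcp [0.4441 0.0137 0.0669] F [-19.4  -4.   21. ] T [-1.12  2.73 -0.19] g 9.8
[[-0.999, -0.032, 0.008], [-0.008, 0.026, -1.0], [0.032, -0.999, -0.026]] [-0.23  0.62  1.99  0.03  0.57  1.3 ]
shift mm [26.1 -0.6  2.9] turn deg [1.48 0.46 1.85] shift in target frame [26.1 -1.4  3.2]
```

Down-force of 21 N at the tail pitches the nose up into the foot, so I'll relieve it and level first.

Emit:
drive_tool:
  targets:
    - [[-2,-1.5,3,1.5,0.4,1.8,0],[-2,-1,2,0.8,0,0.8,0]]

```text
time: 9.5
tcp_pos: [0.4438, 0.0101, 0.0683]
orientation: [0.004, 2.206, -2.233]
force: [-1.4, 5.0, -5.3]
grip_width: 0.107
```

Run:
```python
from h import *
to([.418,.0105,.0683],-90)
```

```text
t 9.5 tcp [0.4438 0.0101 0.0683] F [-1.4  5.  -5.3] T [1.16 0.71 0.37] g 9.3
[[-1.0, 0.004, 0.001], [-0.001, -0.012, -1.0], [-0.004, -1.0, 0.012]] [-0.22  0.61  2.02 -0.02  0.51  1.37]
shift mm [25.8 -0.1 -0.5] turn deg [-0.69  0.03 -0.22] shift in target frame [25.8 -0.  -0.4]
```

Emit:
drive_tool:
  targets:
    - [[-8,-0.3,0,-0.5,0,0.5,0],[-8,-0.5,0.5,0,0,1.2,0]]

```text
time: 9.7
tcp_pos: [0.446, 0.0123, 0.0674]
orientation: [-0.004, 2.221, -2.216]
force: [-15.6, -7.4, 13.0]
grip_width: 0.11
```

Run:
```python
from h import *
to([.418,.0105,.0683],-90)
```

```text
t 9.7 tcp [0.446  0.0123 0.0674] F [-15.6  -7.4  13. ] T [-1.13  2.58 -0.24] g 9.6
[[-1.0, 0.001, 0.005], [-0.005, 0.002, -1.0], [-0.001, -1.0, -0.002]] [-0.23  0.61  2.01  0.    0.52  1.34]
shift mm [28.  -0.9  1.6] turn deg [ 0.12  0.27 -0.07] shift in target frame [28.  -0.9  1.8]
```

Emit:
drive_tool:
  targets:
    - [[-9,-1.2,2,0,0.3,1,0],[-9,-1.2,2,0,0,1,0]]

```text
time: 9.9
tcp_pos: [0.4466, 0.0117, 0.068]
orientation: [0.005, -2.232, 2.209]
force: [-12.8, 1.3, 5.0]
grip_width: 0.108
```

Run:
```python
from h import *
to([.418,.0105,.0683],-90)
```

```text
t 9.9 tcp [0.4466 0.0117 0.068 ] F [-12.8   1.3   5. ] T [-0.11  2.33 -0.1 ] g 9.4
[[-1.0, -0.003, 0.001], [-0.001, 0.01, -1.0], [0.003, -1.0, -0.01]] [-0.23  0.61  2.01  0.02  0.53  1.32]
shift mm [28.6 -0.2  1.2] turn deg [0.58 0.08 0.19] shift in target frame [28.6 -0.3  1.2]
```

Emit:
drive_tool:
  targets:
    - [[-14,-1.5,2,0.5,0,1.5,0],[-14,-1.5,2,0.3,0,1.5,0]]

```text
time: 10.1
tcp_pos: [0.4586, 0.0109, 0.0682]
orientation: [0.01, 2.217, -2.21]
force: [-10.5, 0.5, 0.5]
grip_width: 0.112
```

Run:
```python
from h import *
to([.418,.0105,.0683],-90)
```

```text
t 10.1 tcp [0.4586 0.0109 0.0682] F [-10.5   0.5   0.5] T [0.06 2.39 0.07] g 9.8
[[-1.0, 0.012, 0.003], [-0.003, 0.003, -1.0], [-0.012, -1.0, -0.003]] [-0.22  0.61  1.99  0.01  0.53  1.33]
shift mm [40.6 -0.6  0.2] turn deg [ 0.2   0.19 -0.71] shift in target frame [40.6 -0.1  0.4]
```

It's sliding now at about 10 N, with some 12 mm to go. Smaller pushes from here, feeling for the end.

Emit:
drive_tool:
  targets:
    - [[-7,-1,1,0,0,0.3,0]]

```text
time: 10.2
tcp_pos: [0.4593, 0.0109, 0.0682]
orientation: [-0.003, 2.224, -2.211]
force: [-10.3, -2.5, 8.8]
grip_width: 0.107
```

Emit:
drive_tool:
  targets:
    - [[-7,-1,1,0,0,0.8,0]]

```text
time: 10.3
tcp_pos: [0.4595, 0.011, 0.0683]
orientation: [-0.008, 2.228, -2.209]
force: [-12.4, -1.2, 8.4]
grip_width: 0.111
```

Run:
```python
from h import *
to([.418,.0105,.0683],-90)
```

```text
t 10.3 tcp [0.4595 0.011  0.0683] F [-12.4  -1.2   8.4] T [-0.54  2.29 -0.11] g 9.7
[[-1.0, -0.0, 0.007], [-0.007, 0.009, -1.0], [0.0, -1.0, -0.009]] [-0.23  0.62  1.98  0.02  0.55  1.32]
shift mm [41.5 -0.   0.2] turn deg [0.49 0.4  0.01] shift in target frame [41.5 -0.   0.5]
```

Emit:
drive_tool:
  targets:
    - [[-10,-1.5,1,0.5,0.3,1.2,0]]

```text
time: 10.4
tcp_pos: [0.463, 0.011, 0.0686]
orientation: [0.004, 2.22, -2.215]
force: [-4.9, 1.5, -6.4]
grip_width: 0.11
```

Emit:
drive_tool:
  targets:
    - [[-10,-1.5,1,0.3,0,1.2,0]]

```text
time: 10.5
tcp_pos: [0.4697, 0.0106, 0.0688]
orientation: [0.017, 2.21, -2.212]
force: [-2.9, -0.4, -8.5]
grip_width: 0.107
```

Run:
```python
from h import *
to([.418,.0105,.0683],-90)
```

```text
t 10.5 tcp [0.4697 0.0106 0.0688] F [-2.9 -0.4 -8.5] T [0.1  1.18 0.03] g 9.3
[[-1.0, 0.018, 0.003], [-0.003, -0.001, -1.0], [-0.018, -1.0, 0.001]] [-0.22  0.62  1.97  0.01  0.54  1.35]
shift mm [51.7 -0.5 -0. ] turn deg [-0.07  0.15 -1.03] shift in target frame [51.7  0.5  0.1]
```

Emit:
drive_tool:
  targets:
    - [[-5,0,0,0,0,-0.8,0]]

```text
time: 10.6
tcp_pos: [0.4703, 0.0109, 0.0685]
orientation: [0.012, -2.22, 2.221]
force: [-13.9, -4.8, 20.5]
grip_width: 0.112
```

Emit:
drive_tool:
  targets:
    - [[-7,-0.7,0.5,0,0,0.5,0]]

```text
time: 10.7
tcp_pos: [0.473, 0.0109, 0.0687]
orientation: [0.016, -2.221, 2.219]
force: [-10.6, -0.4, 4.4]
grip_width: 0.113
```

Emit:
drive_tool:
  targets:
    - [[-8,-1,0.5,0,0,1,0]]

```text
time: 10.8
tcp_pos: [0.4735, 0.0114, 0.0687]
orientation: [0.018, -2.224, 2.217]
force: [-18.2, -3.6, 6.2]
grip_width: 0.11
```

Run:
```python
from h import *
to([.418,.0105,.0683],-90)
```

```text
t 10.8 tcp [0.4735 0.0114 0.0687] F [-18.2  -3.6   6.2] T [-0.77  2.67 -0.11] g 9.5
[[-1.0, -0.009, 0.007], [-0.007, 0.003, -1.0], [0.009, -1.0, -0.003]] [-0.21  0.63  1.94  0.    0.59  1.35]
shift mm [55.5  0.9  0.5] turn deg [0.19 0.41 0.53] shift in target frame [55.5  0.4  0.9]
```

Emit:
drive_tool:
  targets:
    - [[-11,-1.2,1,0,0.3,1.3,0]]

```text
time: 10.9
tcp_pos: [0.4737, 0.0118, 0.0685]
orientation: [0.017, -2.225, 2.211]
force: [-23.1, -5.5, 12.3]
grip_width: 0.113
```

Emit:
drive_tool:
  targets:
    - [[-12,-1.2,1,0,0,1.3,0]]

```text
time: 11.0
tcp_pos: [0.4738, 0.0118, 0.0685]
orientation: [0.025, -2.228, 2.207]
force: [-23.0, -7.2, 16.0]
grip_width: 0.111
```

Run:
```python
from h import *
to([.418,.0105,.0683],-90)
a=snap('top');b=snap('side')
A=cv2.resize(a['img'][160:210,200:250],(400,400),interpolation=cv2.INTER_CUBIC)
C=cv2.resize(b['img'][195:235,225:265],(400,400),interpolation=cv2.INTER_CUBIC)
cv2.imwrite('pics/c6.png',np.hstack([A,C])[:,:,::-1])
```

```text
t 11.0 tcp [0.4738 0.0118 0.0685] F [-23.   -7.2  16. ] T [-1.54  3.55 -0.14] g 9.7
[[-1.0, -0.015, 0.008], [-0.008, 0.009, -1.0], [0.015, -1.0, -0.009]] [-0.22  0.63  1.93  0.01  0.6   1.34]
shift mm [55.8  1.   0.9] turn deg [0.53 0.44 0.86] shift in target frame [55.8  0.2  1.3]
```

View pics/c6.png

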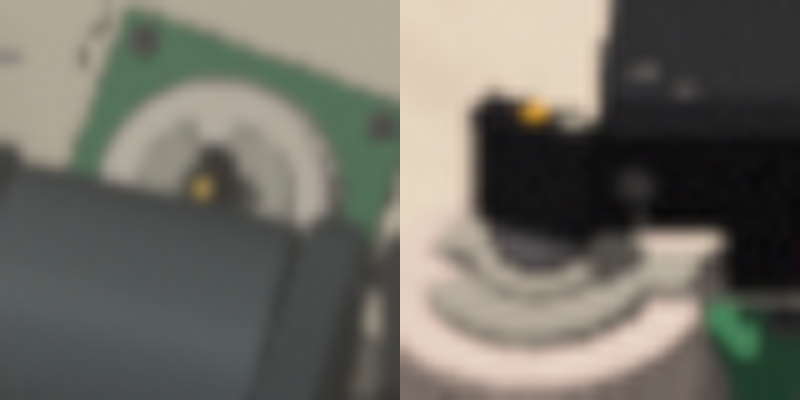

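The disc looks concentric with the stud (top: front edge at row 115, as predicted for home; side: tip at col 430, predicted 437). One more levelled push will confirm the stop.

Emit:
drive_tool:
  targets:
    - [[-10,-1.8,2,0.6,0.4,1.5,0]]

```text
time: 11.2
tcp_pos: [0.4738, 0.0114, 0.0688]
orientation: [0.012, -2.219, 2.214]
force: [-13.6, 2.7, 1.3]
grip_width: 0.113
```

Emit:
drive_tool:
  targets:
    - [[-14,-1.8,2,0.4,0,1.5,0]]

```text
time: 11.3
tcp_pos: [0.4739, 0.0115, 0.0686]
orientation: [0.02, -2.215, 2.215]
force: [-25.7, -3.3, 8.3]
grip_width: 0.111
```

Emit:
drive_tool:
  targets:
    - [[-15,-1.8,2,0.4,0,1.5,0]]

```text
time: 11.4
tcp_pos: [0.474, 0.0116, 0.0685]
orientation: [0.03, -2.21, 2.216]
force: [-25.0, -4.7, 14.5]
grip_width: 0.11
```

Run:
```python
from h import *
to([.474,.0105,.0683],-90)
```

```text
t 11.4 tcp [0.474  0.0116 0.0685] F [-25.   -4.7  14.5] T [-0.72  3.79 -0.09] g 9.5
[[-1.0, -0.022, 0.005], [-0.005, -0.002, -1.0], [0.022, -1.0, 0.002]] [-0.21  0.63  1.93 -0.01  0.61  1.37]
shift mm [0.  0.2 1.1] turn deg [-0.13  0.3   1.25] shift in target frame [0.  0.2 1.1]
```

Firm stop at x=0.474: no movement with the push raised to 25 N. I'll unload, release and rise.

Emit:
drive_tool:
  targets:
    - [[0,0,0,0,0,0.8,10],[0,0,0,0,0,0.2,10],[0,0,0,0,0,0,30],[0,0,0,0,0,0,40],[0,0,0,0,0,0,40]]

```text
time: 11.9
tcp_pos: [0.4797, 0.0101, 0.0691]
orientation: [0.001, 2.211, -2.221]
force: [0.4, 0.2, 0.3]
grip_width: 0.301
```

Emit:
drive_tool:
  targets:
    - [[0,-10,0,0,0,0,40],[0,-25,0,0,0,0,40],[0,-30,0,0,0,0,40],[0,-20,0,0,0,0,40],[0,0,0,0,0,0,40]]

```text
time: 12.4
tcp_pos: [0.483, 0.0097, 0.1591]
orientation: [0.007, 2.207, -2.219]
force: [0.4, -0.7, -0.8]
grip_width: 0.462
```

Run:
```python
from h import *
to([.532,.0112,.15],70)
a=snap('top');b=snap('side')
A=cv2.resize(a['img'][160:210,200:250],(400,400),interpolation=cv2.INTER_CUBIC)
C=cv2.resize(b['img'][195:235,225:265],(400,400),interpolation=cv2.INTER_CUBIC)
cv2.imwrite('pics/c7.png',np.hstack([A,C])[:,:,::-1])
```

```text
t 12.4 tcp [0.483  0.0097 0.1591] F [ 0.4 -0.7 -0.8] T [ 0.02  0.02 -0.02] g 40.2
[[-1.0, 0.012, 0.005], [-0.005, -0.006, -1.0], [-0.011, -1.0, 0.006]] [-0.21  0.46  1.87 -0.    0.8   1.36]
shift mm [-48.9   9.6  -1.3] turn deg [  -1.   -159.72    0.29] shift in target frame [45.6  9.1 18.2]
```

View pics/c7.png

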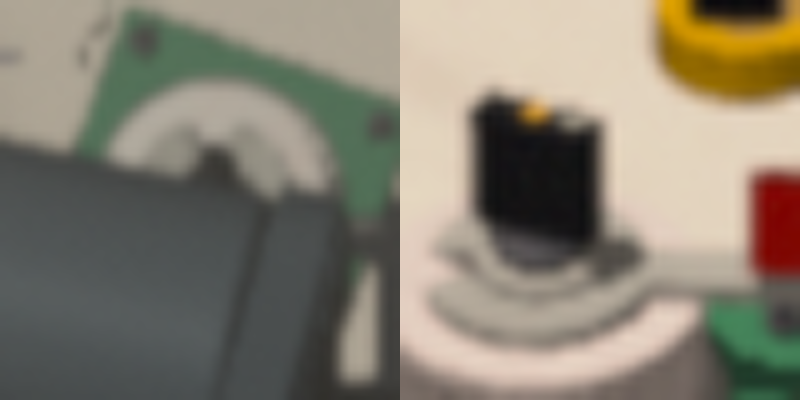

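The washer sits under the foot, tab towards the robot. Next I'll swing the jaws round to the bar's direction.

Emit:
drive_tool:
  targets:
    - [[0,0,0,0,-8.5,0,40],[0,0,0,0,-8.5,0,40],[0,0,0,0,-8.5,0,40],[0,0,0,0,-8.5,0,40],[0,0,0,0,-8.5,0,40]]

```text
time: 13.0
tcp_pos: [0.4778, 0.0106, 0.1516]
orientation: [-0.714, 1.778, -1.779]
force: [0.5, 0.7, -0.1]
grip_width: 0.461
```

Emit:
drive_tool:
  targets:
    - [[0,0,0,0,-8.5,0,40],[0,0,0,0,-8.5,0,40],[0,0,0,0,-8.5,0,40],[0,0,0,0,-8.5,0,40],[0,0,0,0,-8.5,0,40]]

```text
time: 13.5
tcp_pos: [0.4734, 0.0113, 0.1447]
orientation: [-1.192, 1.268, -1.246]
force: [-0.3, -0.9, 0.2]
grip_width: 0.46
```

Emit:
drive_tool:
  targets:
    - [[0,0,0,0,-8.5,0,40],[0,0,0,0,-8.5,0,40],[0,0,0,0,-8.5,0,40],[0,0,0,0,-8.5,0,40],[0,0,0,0,-8.5,0,40]]

```text
time: 14.0
tcp_pos: [0.4689, 0.012, 0.1379]
orientation: [-1.469, 0.714, -0.666]
force: [0.6, -0.1, 0.4]
grip_width: 0.461
```

Run:
```python
from h import *
to([.5315,.0112,.15],70)
```

```text
t 14.0 tcp [0.4689 0.012  0.1379] F [ 0.6 -0.1  0.4] T [ 0.04 -0.19 -0.03] g 40.1
[[0.635, -0.032, 0.772], [-0.772, 0.003, 0.635], [-0.023, -0.999, -0.022]] [-0.21  0.49  1.89 -0.    0.79 -0.9 ]
shift mm [ 40.1 -14.1  47.5] turn deg [  0.89 -30.57  -1.61] shift in target frame [ 59.1 -12.1  20.6]
```

Emit:
drive_tool:
  targets:
    - [[0,-5,0,0.9,-8.5,-1.6,40],[0,-3,0,0,-8.5,0,40],[0,-3,0,0,-8.5,0,40],[28,-2,10,0,-5,0,40],[28,-2,10,0,0,0,40]]

```text
time: 14.5
tcp_pos: [0.5197, 0.011, 0.1448]
orientation: [-1.559, 0.287, -0.25]
force: [0.5, -0.7, -0.2]
grip_width: 0.456
```

Run:
```python
from h import *
to([.5315,.0112,.125],70)
a=snap('side')
C=cv2.resize(a['img'][170:240,205:275],(560,560),interpolation=cv2.INTER_CUBIC)
cv2.imwrite('pics/c8.png',C[:,:,::-1])
```

```text
t 14.5 tcp [0.5197 0.011  0.1448] F [ 0.5 -0.7 -0.2] T [ 0.14 -0.26 -0.02] g 39.7
[[0.942, -0.024, 0.335], [-0.335, -0.001, 0.942], [-0.022, -1.0, -0.009]] [-0.19  0.53  1.77 -0.01  0.87 -1.41]
shift mm [11.4 19.5  4.3] turn deg [ 0.54  0.42 -1.27] shift in target frame [11.  19.8  4.2]
```

View pics/c8.png

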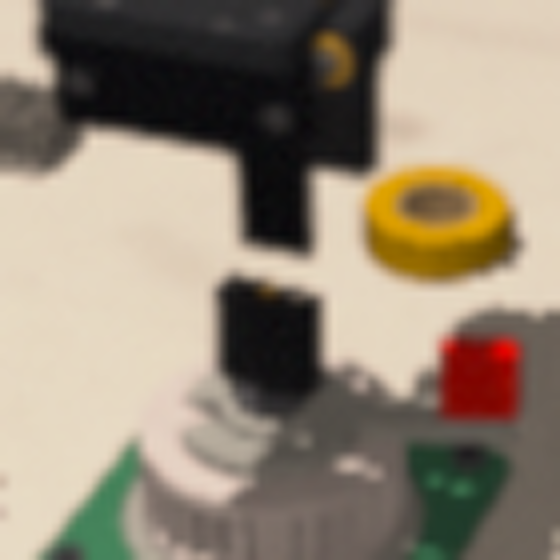

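The fingers are above the bar and aligned with it. I'll centre and descend.

Emit:
drive_tool:
  targets:
    - [[9,5,3,0.5,0.4,-1.3,40],[0,8,0,0,0,0,40],[0,0,0,0,0,0,40]]

```text
time: 14.85
tcp_pos: [0.5352, 0.0102, 0.1279]
orientation: [-1.553, 0.272, -0.278]
force: [-0.4, -0.3, -0.8]
grip_width: 0.462
```

Run:
```python
from h import *
to([.5315,.0112,.086],70)
```

```text
t 14.85 tcp [0.5352 0.0102 0.1279] F [-0.4 -0.3 -0.8] T [ 0.09 -0.12 -0.02] g 40.2
[[0.939, 0.004, 0.343], [-0.343, -0.001, 0.939], [0.004, -1.0, 0.001]] [-0.19  0.57  1.76 -0.    0.81 -1.41]
shift mm [-4.  41.8 -0.4] turn deg [-0.03 -0.07  0.23] shift in target frame [-3.9 41.9 -0.3]
```

Emit:
drive_tool:
  targets:
    - [[-3.5,12,0,0,0,0,40],[0,15,0,0,0,0,40],[0,10,0,0,0,0,40],[0,3,0,0,0,0,40],[0,0,0,0,0,0,40]]

```text
time: 15.35
tcp_pos: [0.527, 0.012, 0.084]
orientation: [-1.554, 0.279, -0.27]
force: [0.2, -0.1, -0.2]
grip_width: 0.459
```

Run:
```python
from h import *
to([.5315,.0112,.086],70)
```

```text
t 15.35 tcp [0.527 0.012 0.084] F [ 0.2 -0.1 -0.2] T [ 0.05 -0.13 -0.01] g 40.0
[[0.939, -0.006, 0.343], [-0.343, 0.001, 0.939], [-0.006, -1.0, -0.001]] [-0.19  0.64  1.8  -0.    0.71 -1.41]
shift mm [ 4.5 -2.   0.8] turn deg [ 0.08 -0.06 -0.33] shift in target frame [ 4.6 -2.   0.8]
```

Emit:
drive_tool:
  targets:
    - [[4,-1.5,0.7,0,0,0,40],[0,0,0,0,0,0,40],[0,0,0,0,0,0,0],[0,0,0,0,0,0,0],[0,0,0,0,0,0,0]]
  force: 40

```text
time: 15.85
tcp_pos: [0.5326, 0.011, 0.0875]
orientation: [-1.554, 0.276, -0.273]
force: [0.2, -0.3, 0.5]
grip_width: 0.271
```

Emit:
drive_tool:
  targets:
    - [[0,0,0,0,0,0,0],[0,0,0,0,0,0,0]]

```text
time: 16.05
tcp_pos: [0.5328, 0.0114, 0.0878]
orientation: [-1.553, 0.276, -0.274]
force: [0.5, 1.7, -1.2]
grip_width: 0.133
```

Run:
```python
from h import *
to([.5315,.0112,.086],70)
```

```text
t 16.05 tcp [0.5328 0.0114 0.0878] F [ 0.5  1.7 -1.2] T [ 0.43 -0.29 -0.04] g 11.6
[[0.939, -0.002, 0.344], [-0.344, 0.001, 0.939], [-0.002, -1.0, -0.0]] [-0.19  0.63  1.78  0.    0.73 -1.41]
shift mm [-1.2  1.8 -0.6] turn deg [ 0.   -0.09 -0.09] shift in target frame [-1.2  1.8 -0.6]
```

Bar gripped. Turning clockwise.

Emit:
drive_tool:
  targets:
    - [[0,0.2,0,0,8,0,0],[0,0.2,0,0,8,0,0],[0,0.2,0,0,8,0,0],[0,0.2,0,0,8,0,0]]

```text
time: 16.45
tcp_pos: [0.5326, 0.011, 0.087]
orientation: [-1.449, 0.724, -0.721]
force: [0.0, 0.7, 0.3]
grip_width: 0.135
```

Run:
```python
from h import *
to([.5328,.0114,.0868],-5)
```

```text
t 16.45 tcp [0.5326 0.011  0.087 ] F [0.  0.7 0.3] T [ 0.05 -0.13  0.21] g 11.7
[[0.601, -0.002, 0.799], [-0.799, -0.001, 0.601], [-0.0, -1.0, -0.002]] [-0.19  0.63  1.79 -0.    0.72 -0.83]
shift mm [-0.2  0.2  0.4] turn deg [1.400e-01 4.196e+01 4.000e-02] shift in target frame [-0.4  0.2  0.2]
```

Emit:
drive_tool:
  targets:
    - [[0,0.2,0,0,8,0,0],[0,0.2,0,0,8,0,0],[0,0.2,0,0,8,0,0]]

```text
time: 16.75
tcp_pos: [0.5322, 0.0109, 0.0864]
orientation: [-1.306, 1.053, -1.052]
force: [-0.8, -0.5, -0.1]
grip_width: 0.133
```

Run:
```python
from h import *
to([.5328,.0114,.0863],-5)
```

```text
t 16.75 tcp [0.5322 0.0109 0.0864] F [-0.8 -0.5 -0.1] T [ 0.17 -0.13  0.25] g 11.5
[[0.21, -0.003, 0.978], [-0.978, -0.002, 0.21], [0.002, -1.0, -0.003]] [-0.19  0.64  1.79 -0.    0.72 -0.4 ]
shift mm [-0.4  0.1  0.7] turn deg [ 0.17 17.14  0.12] shift in target frame [-0.5  0.1  0.5]
```

Emit:
drive_tool:
  targets:
    - [[0,0.1,0,0,5,0,0]]

```text
time: 16.85
tcp_pos: [0.5321, 0.0109, 0.0862]
orientation: [-1.268, 1.121, -1.12]
force: [1.0, 0.9, -1.3]
grip_width: 0.133
```

Emit:
drive_tool:
  targets:
    - [[0,0.1,0,0,5,0,0]]

```text
time: 16.95
tcp_pos: [0.532, 0.0109, 0.0861]
orientation: [-1.228, 1.187, -1.187]
force: [0.3, 0.5, 0.2]
grip_width: 0.135
```

Emit:
drive_tool:
  targets:
    - [[0,0.1,0,0,5,0,0]]

```text
time: 17.05
tcp_pos: [0.532, 0.0109, 0.086]
orientation: [-1.186, 1.253, -1.253]
force: [0.5, 1.8, 0.2]
grip_width: 0.135
```

Run:
```python
from h import *
to([.5328,.0114,.0863],-5)
```

```text
t 17.05 tcp [0.532  0.0109 0.086 ] F [0.5 1.8 0.2] T [ 0.22 -0.18  0.23] g 11.7
[[-0.058, -0.003, 0.998], [-0.998, -0.003, -0.058], [0.003, -1.0, -0.003]] [-0.19  0.64  1.79 -0.01  0.72 -0.13]
shift mm [-0.6 -0.3  0.8] turn deg [0.18 1.65 0.19] shift in target frame [-0.6 -0.3  0.8]
```

Emit:
drive_tool:
  targets:
    - [[0,0,0,0,5,0,0]]

```text
time: 17.15
tcp_pos: [0.532, 0.011, 0.086]
orientation: [-1.142, 1.317, -1.317]
force: [0.4, 1.5, 0.9]
grip_width: 0.142
```

Run:
```python
from h import *
to([.5328,.0114,.0863],-5)
```

```text
t 17.15 tcp [0.532 0.011 0.086] F [0.4 1.5 0.9] T [ 0.31 -0.19  0.87] g 12.3
[[-0.146, -0.003, 0.989], [-0.989, -0.004, -0.146], [0.004, -1.0, -0.003]] [-0.19  0.64  1.79 -0.01  0.72 -0.04]
shift mm [-0.6 -0.3  0.8] turn deg [ 0.17 -3.37  0.22] shift in target frame [-0.5 -0.3  0.8]
```

Emit:
drive_tool:
  targets:
    - [[0,0,0,0,6,0,0]]

```text
time: 17.25
tcp_pos: [0.5319, 0.0107, 0.086]
orientation: [-1.087, 1.39, -1.393]
force: [-0.3, 0.6, 0.5]
grip_width: 0.156
```

Run:
```python
from h import *
to([.5328,.0114,.0863],-5)
```

```text
t 17.25 tcp [0.5319 0.0107 0.086 ] F [-0.3  0.6  0.5] T [ 0.28 -0.15  1.16] g 13.6
[[-0.247, -0.004, 0.969], [-0.969, -0.005, -0.247], [0.006, -1.0, -0.002]] [-0.19  0.64  1.79 -0.01  0.72  0.07]
shift mm [-0.8 -0.3  0.7] turn deg [ 0.15 -9.28  0.32] shift in target frame [-0.7 -0.3  0.8]
```

Stop felt: torque rose from 0.23 to 1.16 N·m and the jaws are twisting on the bar. Release and rise.

Emit:
drive_tool:
  targets:
    - [[0,0,0,0,0,0,34],[0,0,0,0,0,0,34],[0,0,0,0,0,0,34],[0,0,0,0,0,0,34],[0,-10,0,0,0,0,34]]

```text
time: 17.75
tcp_pos: [0.5308, 0.0109, 0.0953]
orientation: [-1.091, 1.39, -1.389]
force: [0.3, -0.7, -0.1]
grip_width: 0.384
```

Emit:
drive_tool:
  targets:
    - [[0,-25,0,0,0,0,34],[0,-40,0,0,0,0,34],[0,-40,0,0,0,0,34],[0,-40,0,0,0,0,34],[0,0,0,0,0,0,34]]

```text
time: 18.25
tcp_pos: [0.532, 0.0113, 0.2485]
orientation: [-1.091, 1.39, -1.389]
force: [0.8, 0.5, 0.5]
grip_width: 0.391
```

Emit:
drive_tool:
  targets:
    - [[40,0,0,0,0,0,34],[45,0,0,0,0,0,34],[45,0,0,0,0,0,34],[45,0,0,0,0,0,34],[20,0,0,0,0,0,34]]

```text
time: 18.75
tcp_pos: [0.4844, -0.1804, 0.2529]
orientation: [-1.091, 1.377, -1.385]
force: [-0.0, 0.4, 0.1]
grip_width: 0.388
```

Run:
```python
from h import *
st()
a=snap('top');b=snap('side')
A=cv2.resize(a['img'][160:210,200:250],(400,400),interpolation=cv2.INTER_CUBIC)
C=cv2.resize(b['img'][195:245,225:275],(400,400),interpolation=cv2.INTER_CUBIC)
cv2.imwrite('pics/c9.png',np.hstack([A,C])[:,:,::-1])
```

```text
t 18.75 tcp [ 0.4844 -0.1804  0.2529] F [-0.   0.4  0.1] T [-0.06 -0.07  0.01] g 33.8
[[-0.233, 0.001, 0.972], [-0.972, -0.005, -0.233], [0.005, -1.0, 0.002]] [-0.57  0.36  1.68 -0.    1.09 -0.33]
```

View pics/c9.png

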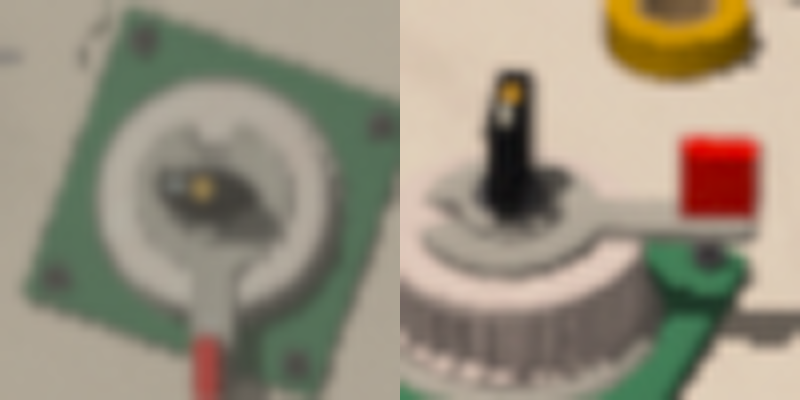

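The last view shows the disc concentric with the ring (centre about (216,194) against (212,190)), the bar turned about 75° and the ring still seated. Handing in.

Run:
```python
from h import *
print(ticket.job_done())
```

```text
the job is handed in; nothing more can be done
None
```

The steel C-washer is under the knob's foot with the stud at the bottom of its slot, and the knob is turned clockwise to its stop. I handed the job in at about 19 s on the robot's clock, with the gripper open and well clear.

- **Washer:** it slid in under about 10 to 15 N. At the end it stopped firmly: raising the push to about 25 N moved it no more than 0.1 mm between readings.
- **Knob:** it turned about 75°. The torque then rose from 0.23 to 1.16 N·m and the jaws began to twist on the bar, so I stopped there.
- **Last picture:** the washer disc is concentric with the ring to within about 2 mm, which is as fine as the camera resolves. The ring is on its seat and the tape looks undisturbed. I did not look again at the heat sink or the screwdriver, but the arm never went near them.

**What went less well:** partway in, the washer jammed. I was pressing down on its tail with about 21 N, which tipped its nose up into the foot. I eased that off and levelled the hand, and it then slid in freely. My first grip estimate was also about 9 mm off along the tab, and I corrected it from the side camera before closing the fingers.

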